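# Charge the spray flask at the filling station

## Task

Charge the empty refillable spray flask: slide the clear guard of the bench filling station fully open, stand the flask upright in the spring ring of the filling well, and press it straight down until the ring is at the bottom of its travel. Finish while you are still holding the flask pressed fully down: do not let go of it, because the station only fills while it is held. Leave the guard open and everything else on the bench where it is.

Things in the scene. Friction and masses are not known exactly. Their poses are not given: they have to be found in the camera images.
- flask: refillable spray flask, the tallest of three round containers: plain aluminium body 58 mm wide (60 mm over a bead near the foot), domed shoulder from 92 to 121 mm, then a black cylindrical cap 34 mm wide from 128 mm to its flat top at 180 mm (its crimp is 38 mm wide up to 130 mm). Loose, upright, 0.25 to 0.42 kg; origin at the centre of its underside, z up. Take it by the cap
- flask_cap (a point): centre of the flask's cap, on its axis, 158 mm above the underside: a good height to grasp it
- station: bench filling station, fixed (place and yaw vary): grey housing 170 mm (its x) by 340 mm (its y, from -75 to +265) with a steel deck 85 mm high. Origin on the bench under the axis of the filling well, z up; its +y runs along the housing towards the pressure gauge on the deck at y = 232 mm (up to 140 mm high)
- well (a point): centre of the filling well's mouth, a round hole of 96 mm in the deck, 85 mm above the bench. Two aluminium guard rails run along the station's y on either side at x = +-72 mm, their tops 99 mm above the bench
- ring (a joint): how far the spring ring is pressed down, 0 (up) to 0.015 m (bottom stop). Its spring pushes up with about 6 N at the top and 14 N at the bottom, so the ring does not sink under the flask's weight and lifts it again when let go
- ring_seat (a point): centre of the spring ring's seat, on the well's axis, moving with the ring: 58 mm above the bench when up, 43 mm when fully down. The flask's underside rests here, inside a collar 63 mm wide at the bottom that flares to 74 mm at its rim, 26 mm above the seat (almost level with the deck)
- guard (a joint): how far the guard is slid open along the station's +y, 0 (shut, centred over the well) to 0.125 m (fully open, end stop, beside the well). It starts shut or nearly so, moves with about 2 N of friction and stays where it is left
- guard_grip (a point): centre of the top of the guard's handle, moving with the guard: a black upright bar 14 mm thick (station's y) and 60 mm long (station's x), top 133 mm above the bench. The guard is a clear plate 132 by 124 mm with aluminium edges, its top 93 mm above the bench
- paste_can: bystander: white round can, 66 mm wide, 125 mm high, loose; origin under its centre
- oil_bottle: bystander: white oil bottle with a black cap, 52 mm wide, 132 mm high, loose; origin under its centre
- offcut: bystander: drilled wooden offcut, 90 by 130 by 22 mm, loose
- screwdriver: bystander: screwdriver, 190 mm long, lying
- wrench: bystander: wrench, 170 mm long, lying
- bit_cup: bystander: empty steel cup, 76 mm wide, 100 mm high, loose
There are look-alikes about, which are no part of the job. What is shaped like the flask but yellow is not meant.

How it is judged:
By the outcome, as a careful person would: the job done as asked, in the order asked, and still so for the second after the job is handed in, while the arm keeps its last pose, push and grip.
It also fails if it takes over 54 s, if anything falls off the work surface, if the arm or the gripper's body presses on something with over 40 N, if the wrist force passes 120 N, or if a joint passes its speed limit or range.

## Robot

A 6-joint arm with a two-finger parallel gripper is mounted at the origin on the work surface. World frame = base frame: x ahead of the robot, y to its left, z up, the work surface at z = 0. Lengths are in mm, angles in degrees, forces in N, time in s.
With the tool pointing down it reaches from about 325 to 750 mm from the base axis. Payload 7.6 kg.
Tool frame: the origin (TCP) lies at the very end of the fingers, on their centre line; the grasp point (between the pads) lies 19 mm behind it (env.hold_point_z is the z of the grasp point in the tool frame, in mm); z points along the fingers, y is the line along which they close (so a half turn about z gives the same grasp; the last joint's range is limited). The gripper opens to 85 mm and grips with 20 to 120 N. Pads are 22 mm wide; open, the fingers measure 114 mm over their backs; the gripper's body (76 mm by 85 mm) begins 54 mm behind the grasp point. The pads swing forward as they close: fully open they stand 13 mm farther back than shut.
Start: joints at [68.852, 2.991, 80.254, -0, 96.75, -4.028], TCP at [154.529, 501.763, 231.323] pointing down, gripper open.
Joint ranges: [-166.34, 166.34], [-52.06, 124.39], [6.96, 135.62], [-60.46, 240.46], [14.63, 156.25], [-167.68, 167.68]. Speed limits (degrees/s): [147.25, 147.25, 172.46, 180, 180, 180].

## Interface

Orientations are given as a 3x3 rotation matrix whose columns are the frame's x, y, z axes.
In Python, from cell import env gives the robot as it stands. Calls block until the motion is done:
- env.move_pose(position, orientation): joint-space move of the TCP to a pose.
- env.servo_line(position, rot=None, speed=150, threshold=None): straight line of the TCP; rot=None keeps the orientation; speed is the mean speed in mm/s. With threshold (N) it stops when the force on the tool has changed by that much, and returns True; else False.
- env.set_joints(angles): joint-space move.
- env.gripper_to(opening): finger opening in mm; the grip force is fixed at half the most; returns when the fingers have stopped.
- env.wait(seconds).
- env.inverse_kinematics(position, orientation): joint angles nearest the present ones, or None.
- env.get_image(name): name is "scene" or "top"; returns a dict with "color" (480x640x3 uint8, blue, green, red), "intrinsics" (3x3 intrinsics, pixels), "D" ([k1, k2, p1, p2, k3] as OpenCV has them; the pictures are not rectified), "xyz" and "attitude" of the camera in the world. Camera axes: x right, y down, z forward; pixel columns grow to the right and rows downward; lengths in mm; the calibration is good to about 2 mm. A picture is of the moment at which its call begins. There is no depth.
A pose or a line that the arm cannot do raises env.Unreachable and nothing moves.
- env.hand_in(): hands the job in; it is judged then, once.
Readings, each from a call of its own:
- env.get_time_s(): time.
- env.get_joint_positions(): joint angles.
- env.get_qd(): joint speeds.
- env.get_tau(): joint torques, N m.
- env.get_eef_pos(): TCP position.
- env.get_tcp_rot(): TCP orientation.
- env.get_wrist_force(): force on the tool from outside, world axes, zero at the start.
- env.get_moment(): the same for the moment, N m.
- env.get_finger_gap(): finger opening in mm.
- env.get_grasp_force(): force on a finger pad.
Only numpy, scipy, OpenCV 4.12 (cv2) and the standard library are available. Lean on these libraries where they do the work, as an engineer would, in place of code of your own. Each camera call takes 0.05 s, during which the arm holds its last target. There are 200 camera calls.

## Working session

There is one attempt and no reset: what is moved stays moved. The work goes in short steps, each a Python script; the robot and the scene stay as the last script left them, time stands still between calls to the robot, and variables do not carry over. Pictures are saved under pics/ and viewed, at most 10 in all, crops included, and the job is handed in when it is done.

```bash
mkdir -p pics; ls
python3 - <<'E'
from cell import env
import cv2
for n in("scene","top"):
    d=env.get_image(n); cv2.imwrite(f"pics/{n}0.png",d["color"])
    print(n,d["intrinsics"],d["D"],d["xyz"],d["attitude"])
print(env.get_time_s(),env.get_tcp_rot())
E
```

```text
pics
scene [[611.42228984   0.         319.66630086]
 [  0.         611.42228984 241.48510306]
 [  0.           0.           1.        ]] [0.02212565 0.         0.         0.         0.        ] [1285.32736966  776.76278501 1589.58231418] [[-0.70232889  0.56962918 -0.42691537]
 [ 0.71182351  0.55656265 -0.42842189]
 [-0.00643646 -0.60478146 -0.79636546]]
top [[499.67909233   0.         318.85985689]
 [  0.         499.67909233 241.14524466]
 [  0.           0.           1.        ]] [-0.06037838  0.          0.          0.          0.        ] [ 272.85828798  -40.00252363 1337.54786721] [[-0.00234159 -0.98554847  0.1693775 ]
 [-0.99949006  0.00770051  0.03098894]
 [-0.0318454  -0.16921857 -0.98506393]]
0.1 [[-9.55692173e-01  2.94367509e-01 -4.89142532e-04]
 [ 2.94367902e-01  9.55691313e-01 -1.28574319e-03]
 [ 8.89882478e-05 -1.37276257e-03 -9.99999054e-01]]
```

View pics/scene0.png

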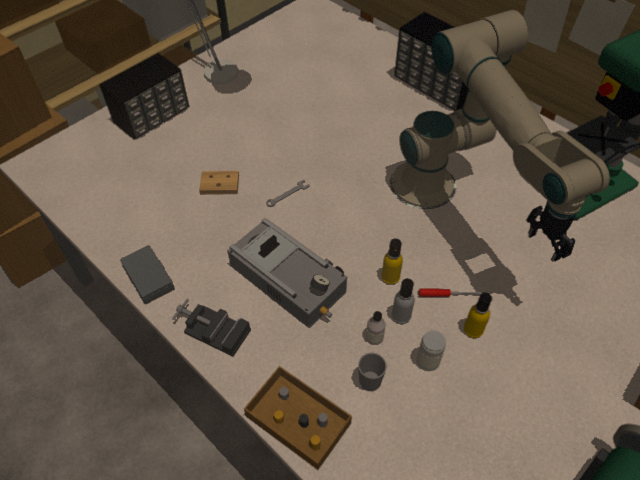

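View pics/top0.png

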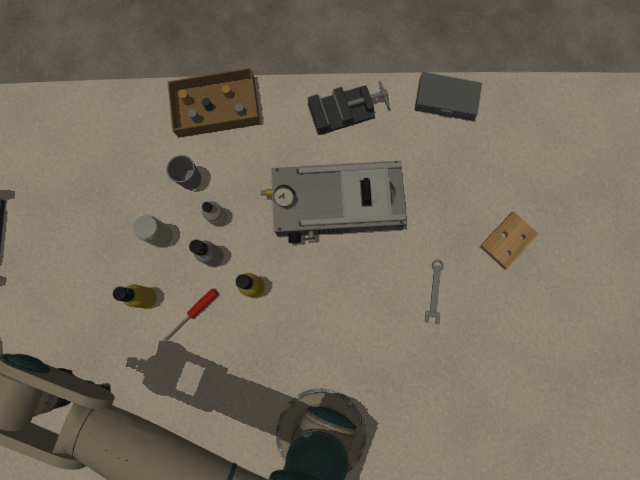

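The scene view shows the aluminium flask with its black cap top near (407,284), and the station at (290,270) with its handle at (268,243). In the top view the flask cap is near (196,244), the handle near (366,191) and the gauge near (284,196). Next I'll enlarge these areas.

```bash
cat > h.py <<'E'
import numpy as np, cv2
from cell import env
def onplane(d,uv,z):
    "pixels -> world xy on plane z"
    n=cv2.undistortPoints(np.array(uv,float).reshape(-1,1,2),d["intrinsics"],np.array(d["D"])).reshape(-1,2)
    r=np.c_[n,np.ones(len(n))]@np.array(d["attitude"]).T; c=np.array(d["xyz"])
    return (c+r*((z-c[2])/r[:,2:]))
def proj(d,P):
    R=np.array(d["attitude"]).T
    return cv2.projectPoints(np.array(P,float).reshape(-1,1,3),cv2.Rodrigues(R)[0],-R@np.array(d["xyz"]),d["intrinsics"],np.array(d["D"]))[0].reshape(-1,2)
def crop(d,u,v,w,h,s,name):
    cv2.imwrite(name,cv2.resize(d["color"][v:v+h,u:u+w],None,fx=s,fy=s,interpolation=cv2.INTER_CUBIC))
E
python3 - <<'E'
from h import *
a=cv2.imread("pics/top0.png"); b=cv2.imread("pics/scene0.png")
f=lambda i,u,v,w,h,s:cv2.convertScaleAbs(cv2.resize(i[v:v+h,u:u+w],None,fx=s,fy=s,interpolation=cv2.INTER_CUBIC),alpha=1.5)
cv2.imwrite("pics/t1.png",f(a,180,150,240,120,3.333))
cv2.imwrite("pics/s1.png",f(b,215,210,215,130,3.7))
E
```

```text
(no output)
```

View pics/t1.png

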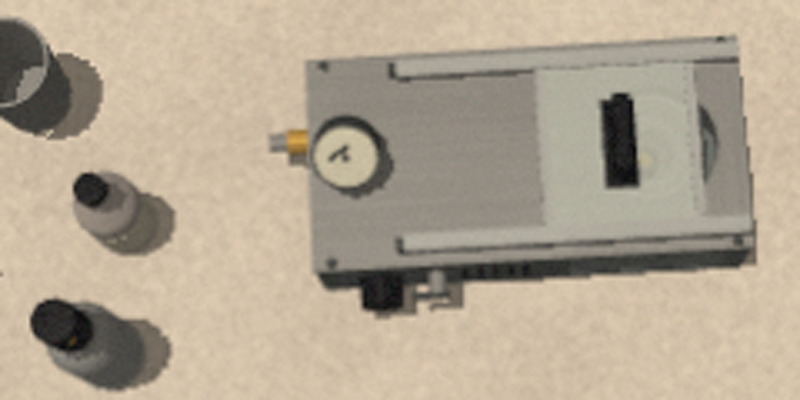

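View pics/s1.png

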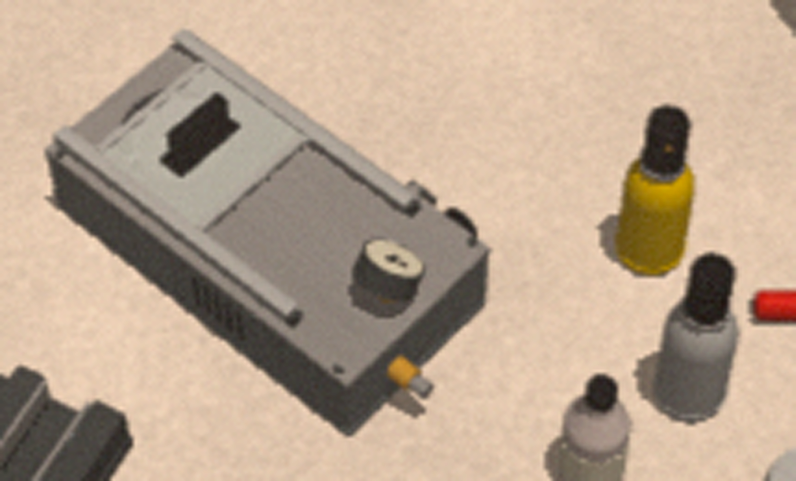

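Run:
```python
from h import *
from scipy.optimize import least_squares
t=env.get_image("top"); s=env.get_image("scene")
T=lambda p:(np.array(p,float)+.5)/3.3333-.5+[180,150]
S=lambda p:(np.array(p,float)+.5)/3.7-.5+[215,210]
tc=T([[306,60],[738,37],[755,252],[318,273]]); tm=np.array([[85,265],[85,-75],[-85,-75],[-85,265]])
sc=S([[347,385],[488,250],[48,148]]); sm=np.array([[85,265],[-85,265],[85,-75]])
W=np.r_[onplane(t,tc,85),onplane(s,sc,85)][:,:2]; M=np.r_[tm,sm]
def st(p,m): c,q=np.cos(p[2]),np.sin(p[2]); return np.array(p[:2])+m@np.array([[c,q],[-q,c]])
r=least_squares(lambda p:(st(p,M)-W).ravel(),[450,-100,0],loss='soft_l1',f_scale=3)
print(r.x[:2],np.degrees(r.x[2]),(st(r.x,M)-W).round(1).tolist())
print("cap",onplane(t,T([[55,323]]),180),onplane(s,S([[713,272]]),180))
# handle top centre: top crop, scene crop
H=np.r_[onplane(t,T([[619,141]]),133),onplane(s,S([[200,127]]),133)][:,:2]
c,q=np.cos(r.x[2]),np.sin(r.x[2]); print("handle",H,(H-r.x[:2])@np.array([[c,-q],[q,c]]))
```

```text
[ 610.75696679 -144.35155114] -357.58592701884015 [[-0.4, 0.6], [-0.7, 0.1], [1.4, 0.5], [0.6, 5.2], [0.5, -1.1], [-3.0, -0.5], [0.8, -3.5]]
cap [[461.14583096 288.00684851 180.        ]] [[463.64117425 291.74747782 180.        ]]
handle [[ 603.08660802 -117.96558981]
 [ 617.38665929 -109.12565173]] [[-6.55214686 26.68562779]
 [ 8.10756086 34.91538728]]
```

```bash
cat >> h.py <<'E'
SO=np.array([610.8,-144.4]); YAW=np.radians(2.41)
def st(x,y,z): c,q=np.cos(YAW),np.sin(YAW); return [SO[0]+c*x-q*y,SO[1]+q*x+c*y,z]
def down(a): c,s=np.cos(a),np.sin(a); return np.array([[-s,c,0],[c,s,0],[0,0,-1.]])
E
python3 - <<'E'
from h import *
R=down(YAW)
env.gripper_to(0)
env.move_pose(st(0,-45,260),R); print(env.get_joint_positions(),env.get_time_s())
print(env.servo_line(st(0,-45,108),speed=120,threshold=12),env.get_eef_pos(),env.get_wrist_force())
print(env.servo_line(st(0,145,108),speed=70,threshold=15),env.get_eef_pos(),env.get_wrist_force())
p=np.array(env.get_eef_pos()); c=np.cos(YAW);q=np.sin(YAW); print("sty",(p[:2]-SO)@[-q,c])
env.servo_line(st(0,95,108)); env.servo_line(st(0,80,260))
env.move_pose([450,260,300],down(np.radians(-60))); env.gripper_to(60)
for n,b in(("top",(180,150,240,120,3.333)),("scene",(215,210,215,130,3.7))):
    d=env.get_image(n); d["color"]=cv2.convertScaleAbs(d["color"],alpha=1.5); crop(d,*b,f"pics/{n}2.png")
    print(n,proj(d,[st(0,0,85)]))
print(env.get_time_s())
E
```

```text
[-2.03933101e+01  2.20862335e+01  5.50338901e+01  1.06294574e-02
  1.02875600e+02 -2.28812385e+01] 3.8833
False [ 613.1729504  -189.5307146   109.08393355] [-0.16545055  0.17019945  0.08398972]
True [606.05041645 -36.34107563 107.78750996] [ 0.0141954  -3.71960671  2.46550821]
sty 108.16306706536827
top [[374.44259029 193.90658135]]
scene [[263.64991825 245.72116932]]
10.875
```

View pics/top2.png

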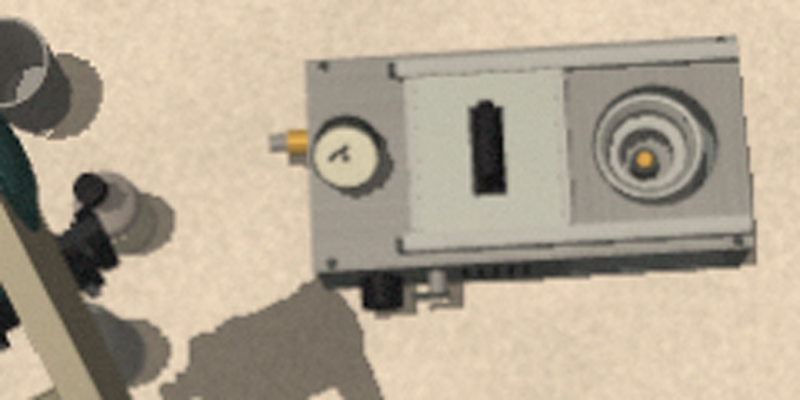

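View pics/scene2.png

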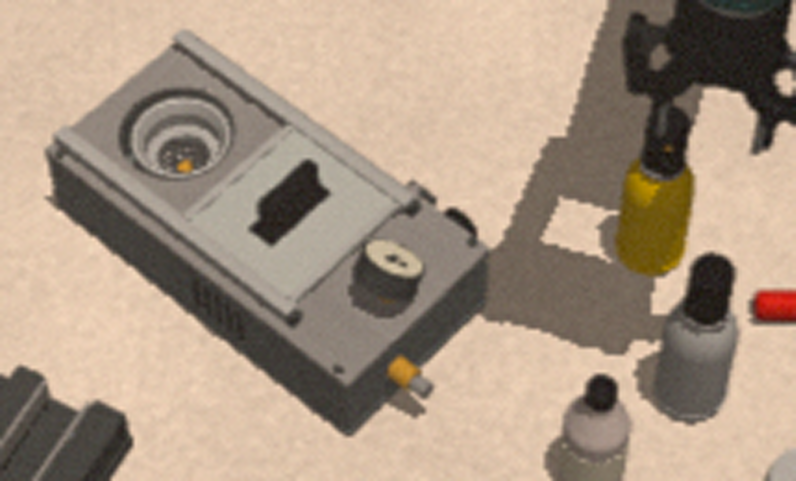

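The guard is fully open: its handle sits at about 126 mm along the station. The hole is centred near (655,145) in the top crop and (177,135) in the scene crop. My guesses were (649,147) and (181,133), so I'll correct the well position from these and then grasp.

Run:
```python
from h import *
t=env.get_image("top"); s=env.get_image("scene")
T=lambda p:(np.array(p,float)+.5)/3.3333-.5+[180,150]
S=lambda p:(np.array(p,float)+.5)/3.7-.5+[215,210]
print("well",onplane(t,T([[655,145]]),85),onplane(s,S([[177,135]]),85))
a=np.radians(-60); R=down(a)
p=[462.5,290]
env.move_pose([*p,260],R)
print(env.servo_line([*p,139],speed=120,threshold=10),env.get_eef_pos())
env.gripper_to(25); print(env.get_finger_gap(),env.get_grasp_force(),env.get_wrist_force(),env.get_time_s())
env.servo_line([*p,160],speed=60)
env.wait(.2);print(env.get_wrist_force(),env.get_moment(),env.get_finger_gap())
d=env.get_image("scene"); d["color"]=cv2.convertScaleAbs(d["color"],alpha=1.5); crop(d,330,200,200,150,4,"pics/g3.png")
```

```text
well [[ 612.77245511 -148.8502879    85.        ]] [[ 614.36450105 -145.84778585   85.        ]]
False [462.97660643 290.20613606 140.0859721 ]
32.774893272276934 59.551838636398315 [-0.00485319  1.27205377  4.29112159] 12.8083
[-0.77539501  0.94615976 -4.2164335 ] [0.01822132 0.0107441  0.0263759 ] 32.80987271226711
```

View pics/g3.png

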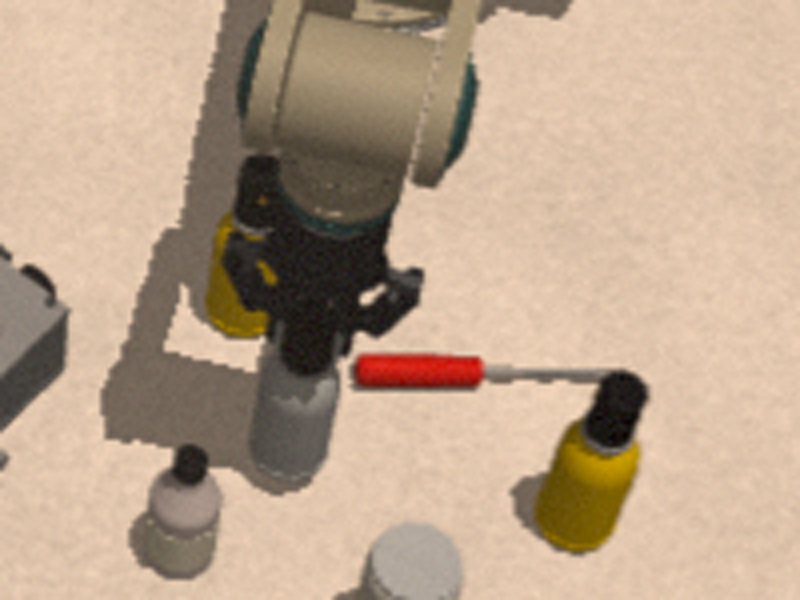

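Run:
```python
from h import *
R=down(np.radians(-60)); w=[612.6,-146.3]
env.servo_line([462.5,290,325],speed=200)
env.move_pose([*w,325],R); env.wait(.3); print(env.get_eef_pos(),env.get_wrist_force(),env.get_joint_positions())
print(env.servo_line([*w,232],speed=100,threshold=6))
env.wait(.2);print(env.get_eef_pos(),env.get_wrist_force())
print(env.servo_line([*w,203],speed=30,threshold=5)); env.wait(.2)
print(env.get_eef_pos(),env.get_wrist_force(),env.get_moment(),env.get_finger_gap(),env.get_time_s())
d=env.get_image("scene"); d["color"]=cv2.convertScaleAbs(d["color"],alpha=1.5); crop(d,215,170,160,120,5,"pics/w4.png")
```

```text
[ 612.68358998 -145.71190794  325.09969898] [ 1.22472681  0.19586018 -3.76127224] [-1.67374305e+01  2.08973669e+01  4.91618940e+01  1.22930162e-03
  1.09932576e+02  4.32169588e+01]
False
[ 612.79668684 -146.33356121  232.67877599] [-0.12271695 -0.52667105 -3.88071053]
False
[ 612.67127983 -146.29012877  203.20690865] [-0.5020638   0.04512549 -3.8533387 ] [ 0.03832363 -0.02740338  0.00807001] 32.84632419417693 19.125
```

View pics/w4.png

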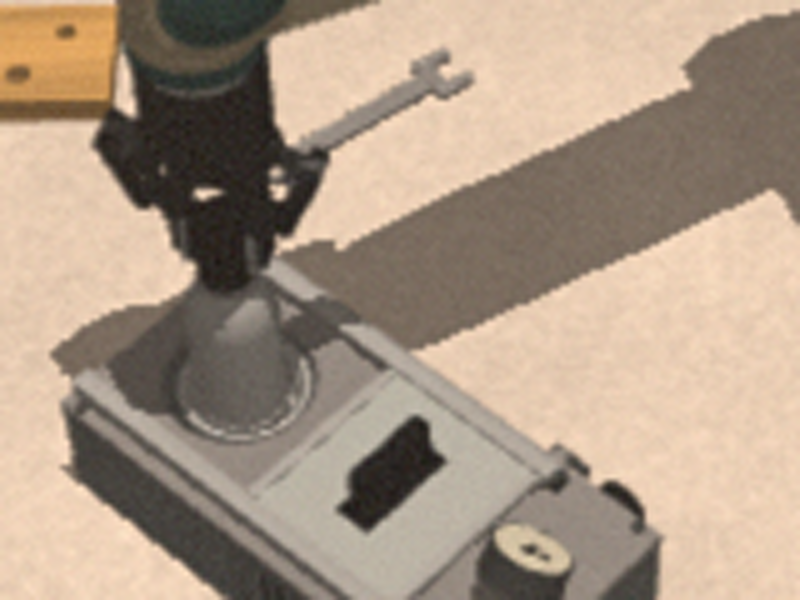

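The flask is centred inside the collar, 5 mm above the seat, with no contact force. Next I'll press it down in steps and watch the force.

Run:
```python
from h import *
w=[612.6,-146.3]
for z in [199,197,195,192,189,186,184,183,182,181,180,179,178]:
    env.servo_line([*w,z],speed=30); env.wait(.1)
    f=env.get_wrist_force(); p=env.get_eef_pos(); print(z,np.round(p,1),np.round(f,1),round(env.get_finger_gap(),2))
    if f[2]>28: break
print(env.get_time_s())
```

```text
199 [ 612.5 -146.3  198.8] [-0.   0.4 -4.1] 32.5
197 [ 612.9 -146.3  197.9] [-0.3  0.9  2.4] 33.05
195 [ 612.8 -146.3  195.5] [0.1 1.  3.9] 32.83
192 [ 612.8 -146.3  192.5] [-0.1  0.9  4.8] 32.64
189 [ 612.8 -146.3  189.9] [-1.2  1.6  6.6] 33.37
186 [ 612.9 -146.3  187.2] [-1.7  2.1  7.6] 32.81
184 [ 612.9 -146.3  185.5] [-1.4  1.6  7.8] 32.9
183 [ 612.9 -146.3  184.6] [-1.   1.9  8.9] 32.8
182 [ 612.9 -146.3  183.7] [-1.6  2.   9.6] 32.82
181 [ 613.  -146.3  182.8] [-1.5  1.  10. ] 32.87
180 [ 613.1 -146.2  182.8] [-3.1  3.  13.5] 33.11
179 [ 613.2 -146.2  182.8] [-5.   3.3 17.8] 32.68
178 [ 613.4 -146.2  182.8] [-5.9  3.6 22.1] 32.99
23.7583
```

Run:
```python
from h import *
env.wait(1); print(env.get_eef_pos(),env.get_wrist_force(),env.get_grasp_force(),env.get_finger_gap())
d=env.get_image("scene"); d["color"]=cv2.convertScaleAbs(d["color"],alpha=1.5); cv2.imwrite("pics/f5.png",d["color"])
```

```text
[ 613.36944829 -146.22003935  182.74919155] [-5.32103483  2.94635068 20.53036219] 62.683719992637634 32.983991001130036
```

View pics/f5.png

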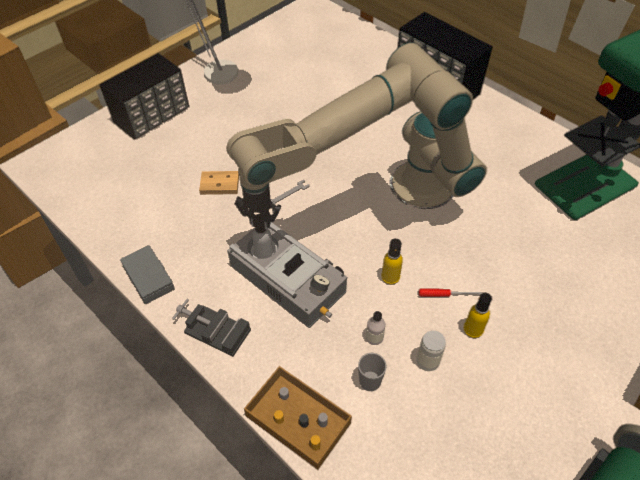

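The flask is in the well at about (263,243), pressed down and steady. The guard is open, with its handle near (293,264), and nothing else has moved.

```bash
python3 -c "
from cell import env
print(env.hand_in())"
```

```text
the job is handed in; nothing more can be done
None
```

I handed the job in with the guard fully open and the flask upright in the ring, held against the bottom stop (about 15 mm of travel, about 20 N at the wrist); the bystanders look undisturbed in the last picture.

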